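# Check a casting-frame corner with the square

## Robot

A 6-joint arm with a two-finger parallel gripper is mounted at the origin on the work surface. World frame = base frame: x ahead of the robot, y to its left, z up, the work surface at z = 0. Lengths are in m, angles in degrees, forces in N, time in s.
With the tool pointing down it reaches from about 0.35 to 0.875 m from the base axis. Payload 4.2 kg.
Tool frame: the origin (TCP) lies midway between the tips of the shut fingers; the grasp point (between the pads) lies 19 mm behind it; z points along the fingers, y is the line along which they close (so a half turn about z gives the same grasp; the last joint's range is limited). The gripper opens to 87 mm and grips with 3 to 60 N. Pads are 19 mm wide; open, the fingers measure 117 mm over their backs; the gripper's body (75 mm by 190 mm) begins 51 mm behind the grasp point.
Start: joints at [-50.214, 22.042, 0.453, 0, -68.411, -14.817], TCP at [0.264, -0.567, 0.223] pointing down, gripper open.
Joint ranges: [-179.83, 179.83], [-69.29, 118.12], [-61.27, 80.66], [-181.25, 117.63], [-171.15, -9.14], [-177.46, 177.46]. Speed limits (degrees/s): [159.86, 159.86, 180, 180, 180, 180].

## Interface

Orientations are given as a 3x3 rotation matrix whose columns are the frame's x, y, z axes.
In Python, from station import * gives the robot as it stands. The module is installed in compiled form; this text tells all that it offers.
- The arm moves only by the tool servo_tool, never from a script. Its argument "deltas" is a list of rows, each an object of numbers: "tx", "ty", "tz": the shift along the tool's x, y, z in mm; "ax", "ay", "az": the turn, a rotation vector about the tool's x, y, z in rad; "claw": the finger opening in mm, from 0 to 87. In form: [{"tx": .., "ty": .., "tz": .., "ax": .., "ay": .., "az": .., "claw": ..}, ...]. A call has 1 to 12 rows; each row is the pose to reach, as a shift and turn from the pose commanded when the call began, along the tool's axes at that moment; what a row does not reach only later rows make up. A row lasts 1/12 s, in which the tool goes at most 41.7 mm and 7.16 degrees, less where a joint would pass 70% of its speed; a pose out of reach is approached as far as the arm can. A call with a gripper value outside its range is refused whole. The fingers move at their own pace and stop on an object; the grip force is fixed at half the most. Time passes only in rows, so rows that repeat a pose let the fingers close. It gives the time, the measured TCP pose, the force, the opening and the grip force at its end, in the units of the state.
- sense(): the state, without advancing time (a new reading comes with each control period).
- capture(name): name is "scene" or "top" or "wrist"; returns the picture (400x640x3 uint8, blue, green, red); there is no depth.
- calibration(name): a dict with "fx", "fy", "cx", "cy" (pixels), "cam_to_world" (4x4, takes a point from camera to world coordinates); the wrist camera has in their place "hand_eye" (4x4, takes a point from camera to tool coordinates, whose origin is the TCP and whose axes are the flange's). Camera axes: x right, y down, z forward; pixel columns grow to the right and rows downward; lengths in m; the calibration is good to about 2 mm. The wrist camera is an equidistant fisheye: a pixel r from the principal point sees the ray r / f radians off the axis. A picture is of the moment at which its call begins: read the wrist's pose just before it. calibration takes no time and is no camera call.
- finish_job(): hands the job in; it is judged then, once.
Trained networks look in the newest picture that a camera, given by its name, has taken for a name from the list of things; names that differ only in an ending like _2 or _b are one class to them, and where a whole thing is asked for, a point or a joint stands for the part that bears it (a point fixed in the world has none). Each returns a list of dicts, best first, with "confidence" (0 to 1); they miss things now and then, are a little off and sometimes report something else, mostly with a low value. They report only what shows in the picture. A call takes as long as a camera call.
- recognise(label, camera): "xyz" ([x, y, z] in m, in the coordinates of the camera as it stood for that picture, good to about 4 mm: the middle of the surface that is visible of it).
- trace(label, camera): "mask" (400x640 bool, what is visible of it).
The state is a dict: "time_s": time; "joints": joint angles; "joint_velocities": joint speeds; "effort": joint torques, N m; "tcp_pos": TCP position; "ee_rot": TCP orientation; "wrist_force": force on the tool from outside, world axes, zero at the start; "moment": the same for the moment, N m; "gripper_width": opening from 0.0 (shut) to 1.0 (fully open); "gripper_force": force on a finger pad.
Only numpy, scipy, OpenCV 4.12 (cv2) and the standard library are available. Lean on these libraries where they do the work, as an engineer would, in place of code of your own. Each camera call takes 0.05 s, during which the arm holds its last target. There are 200 camera calls.

## Task

Pick up the wooden corner square (the L-shaped one, not the rectangular float) by its handle and, keeping it flat and low at bench level, press it firmly into the inside corner of the two-board casting frame so that its two outer edges bear against both boards at once for a moment. Then let go and leave it lying flat on the bench, snug in that corner. Leave the float where it lies.

Things in the scene. Friction and masses are not known exactly. Their poses are not given: they have to be found in the camera images.
- square: Loose plywood L, 0.2 kg, flat on the bench. Legs 180 long, 30 wide, 12 mm thick, outer tip clipped 12 mm; diagonal brace with a wooden bar handle 80 long, 22 mm thick, up to z=52 mm, running along (1,-1,0): fingers close along (1,1,0). Origin: underside, below the handle's middle, near the balance point; z up. Outer edges: planes x=+65 and y=+65 mm; the legs end at x=-115 and y=-115.
- long_board: Fixed wooden board on edge, soaped (friction about 0.2), 270 long, 20 thick, 45 mm high. Origin: on the bench at the frame's inside corner, where the boards' inner faces meet; z up. Its inner face is the plane x=0, running 250 mm along -y; the wood is on the +x side. The square goes in the clear quadrant x<0, y<0: seated, its axes match these and its origin is at (-65,-65,0) mm.
- short_board: The frame's other board, fixed, soaped too, 230 long, 20 thick, 45 mm high. Same origin and axes as the long board: its inner face is the plane y=0, running 230 mm along -x; the wood is on the +y side.
- float: Bystander, not to be used: loose rectangular plywood float, 100 x 200 x 12 mm, 0.2 kg, with the same kind of bar handle (80 x 22 mm, top at z=52 mm) along its own y. Origin: centre of the underside, z up.

How it is judged (in metres and radians):
On the way:
1. the held square lies flat in the corner within 10 mm of its seat and 10 degrees, underside less than 12 mm above the bench, pressing on both boards at once with more than 1 N each for 0.2 s (x of square in the frame of long_board between -0.075 and -0.055 m and y of square in the frame of long_board between -0.075 and -0.055 m and angle between the x axis of square and the x axis of long_board, either way round below 0.175 rad and angle between square's own z axis and vertical below 0.175 rad and height (world z) of square below 0.012 m and contact force between square and long_board above 1 N and contact force between square and short_board above 1 N and contact force between the fingers and square above 1 N), for 0.2 s.
At the end, for the whole second after the job is handed in: The square lies released and still on the bench in the frame's inside corner, its origin within 10 mm in x and in y of the seated place, turned less than 10 degrees from the boards and tilted less than 10 degrees, its underside less than 5 mm above the bench (x of square in the frame of long_board between -0.075 and -0.055 m and y of square in the frame of long_board between -0.075 and -0.055 m and angle between the x axis of square and the x axis of long_board, either way round below 0.175 rad and angle between square's own z axis and vertical below 0.175 rad and height (world z) of square below 0.005 m and linear speed of square below 0.02 m/s); the robot touches nothing.
It fails at once if the float is moved more than 30 mm (distance of float from where it was at the start of the episode above 0.03 m).
It also fails if it takes over 51 s, if anything falls off the work surface, if the arm or the gripper's body presses on something with over 40 N, if the wrist force passes 120 N, or if a joint passes its speed limit or range.

## Working session

There is one attempt and no reset: what is moved stays moved. The work goes in short steps, Python scripts to look and compute and a tool call to move; the robot and the scene stay as the last step left them, time stands still between calls to the robot, and variables do not carry over. Pictures are saved under pics/ and viewed, at most 10 in all, crops included, and the job is handed in when it is done.

Besides the shell and the picture viewer there is one more tool, called after "Emit:" as name([rows], argument=value, ...), one row to a line, values as JSON. servo_tool: Moves the arm, as the interface text tells. Its arguments: {"type":"object","properties":{"deltas":{"type":"array","items":{"type":"object","properties":{"tx":{"type":"number"},"ty":{"type":"number"},"tz":{"type":"number"},"ax":{"type":"number"},"ay":{"type":"number"},"az":{"type":"number"},"claw":{"type":"number"}}}}},"required":["deltas"]}

```bash
mkdir -p pics; python3 - <<'E'
from station import *
import cv2,numpy as np
s=sense();print(s['time_s'],s['tcp_pos'],s['ee_rot'])
im=capture('top');cv2.imwrite('pics/top.png',im)
c=calibration('top');print(c)
M=np.array(c['cam_to_world'])
for l in ['square','long_board','short_board','float']:
    for r in recognise(l,'top')[:2]:
        print(l,r['confidence'],(M@np.append(r['xyz'],1))[:3].round(4))
E
```

```text
0.0 [ 0.26358461 -0.56602484  0.22145689] [[-9.06636775e-01 -4.21910834e-01 -1.00367819e-03]
 [-4.21912020e-01  9.06634638e-01  1.96992255e-03]
 [ 7.88377447e-05  2.20946812e-03 -9.99997556e-01]]
{'fx': 392.35024467602085, 'fy': 392.35024467602085, 'cx': 319.762935728912, 'cy': 203.87913327011162, 'cam_to_world': array([[-2.08032959e-02, -9.96633386e-01,  7.93039536e-02,
         4.58815202e-01],
       [-9.99780906e-01,  2.09214078e-02,  6.58673968e-04,
        -3.97412806e-02],
       [-2.31560682e-03, -7.92728760e-02, -9.96850264e-01,
         1.09754120e+00],
       [ 0.00000000e+00,  0.00000000e+00,  0.00000000e+00,
         1.00000000e+00]])}
square 0.74 [ 0.4592 -0.1235  0.0137]
long_board 0.64 [0.6658 0.186  0.0421]
short_board 0.69 [0.5176 0.2788 0.0455]
float 0.65 [ 0.5717 -0.3738  0.0136]
```

View pics/top.png

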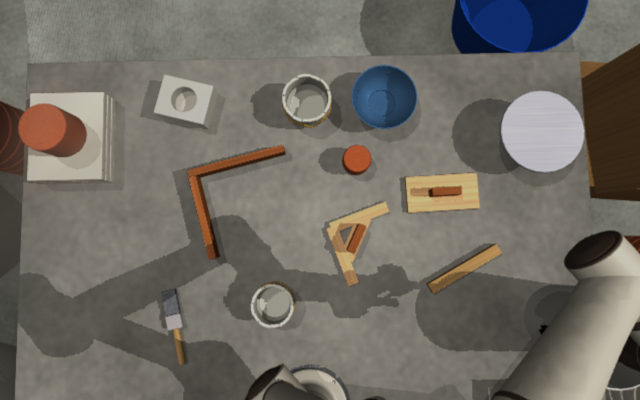

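The top view shows the square with its corner at (330,224) and legs ending at (387,207) and (353,283). The frame's inside corner is near (198,178), the boards ending at (285,150) and (213,258), and the float is at (443,193). I'll fit 3D models to the masks.

```bash
cat > h.py <<'E'
from station import *
import cv2,numpy as np
from scipy.optimize import minimize
def box(x0,x1,y0,y1,z0,z1): return np.array([[x,y,z] for x in(x0,x1) for y in(y0,y1) for z in(z0,z1)],float)
def rbar():  # handle along (1,-1)
    b=box(-40,40,-11,11,12,52); a=-np.pi/4
    return b@np.array([[np.cos(a),np.sin(a),0],[-np.sin(a),np.cos(a),0],[0,0,1]])
LEGS=[np.array([[x,y,z] for x,y in((-115,65),(-115,35),(35,35),(65,53),(53,65)) for z in(0,12)],float),
      np.array([[x,y,z] for x,y in((65,-115),(35,-115),(35,35),(65,53),(53,65)) for z in(0,12)],float)]
MODEL={'square':LEGS,'frame':[box(0,20,-250,20,0,45),box(-230,20,0,20,0,45)]}
def project(P,c,T=None):
    M=np.linalg.inv(c['cam_to_world']); p=P@M[:3,:3].T+M[:3,3]
    return np.c_[c['fx']*p[:,0]/p[:,2]+c['cx'],c['fy']*p[:,1]/p[:,2]+c['cy']]
def render(parts,q,c):
    m=np.zeros((400,640),np.uint8)
    a=q[2];R=np.array([[np.cos(a),-np.sin(a),0],[np.sin(a),np.cos(a),0],[0,0,1]])
    for p in parts:
        uv=project(p/1000@R.T+[q[0],q[1],0],c)
        cv2.fillConvexPoly(m,cv2.convexHull(np.round(uv*16).astype(np.int32)),255,cv2.LINE_AA,4)
    return m/255.
def fit(parts,mask,q0,c):
    b=cv2.GaussianBlur(mask.astype(float),(0,0),1.)
    f=lambda q:np.abs(cv2.GaussianBlur(render(parts,q,c),(0,0),1.)-b).sum()/mask.sum()
    best=None
    for k in range(3):
        r=minimize(f,q0,method='Nelder-Mead',options=dict(initial_simplex=np.array(q0)+np.array([[0,0,0],[.02,0,0],[0,.02,0],[0,0,.15]])*(1,-1,.5)[k],maxiter=300))
        q0=r.x
    return r.x,r.fun
E
python3 - <<'E'
from h import *
c=calibration('top');im=capture('top')
def tr(l): r=trace(l,'top')[0]; print(l,r['confidence'],r['mask'].sum()); return r['mask']
L,S,Q=tr('long_board'),tr('short_board'),tr('square')
F=L|S
vis=im.copy();vis[F]=(0,255,255);vis[Q]=(255,0,255)
parts=MODEL['square']+[rbar(), np.vstack([rbar()[:, :]*[1,1,0]])]
qf,ef=fit(MODEL['frame'],F,[.55,.26,.2],c)
qf2,_=fit(MODEL['frame'][:1],L,qf,c);qf3,_=fit(MODEL['frame'][1:],S,qf,c)
qs,es=fit(MODEL['square']+[rbar()],Q,[.46,-.11,.25],c)
print('frame',qf,ef,qf2,qf3);print('square',qs,es)
for q,p in((qf,MODEL['frame']),(qs,MODEL['square']+[rbar()])):
    m=(render(p,q,c)>.5).astype(np.uint8);k,_=cv2.findContours(m,0,1);cv2.drawContours(im,k,-1,(0,255,0),1)
cv2.imwrite('pics/fit.png',cv2.resize(np.hstack([im[130:300,170:400],vis[130:300,170:400]]),None,fx=1.7,fy=1.7,interpolation=0))
np.save('q.npy',[qf,qs])
s=sense();print(s['time_s'])
E
```

```text
long_board 0.59 915
short_board 0.55 1050
square 0.75 1901
frame [0.63048347 0.29750974 0.24086546] 0.19143301302463175 [0.6315865  0.29613234 0.23197086] [0.6255993  0.29716784 0.24639566]
square [ 0.44903319 -0.13461396  0.34814912] 0.15397473217395588
0.45
```

View pics/fit.png

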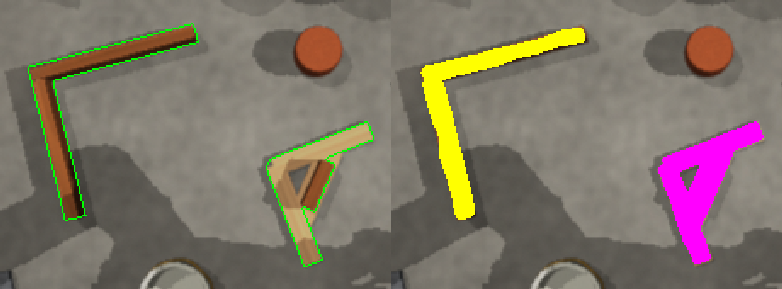

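The right panel shows clean masks, and on the left the green outlines lie on both things: frame corner at about (0.630, 0.298) with yaw 13.8°, square at (0.449, -0.135) with yaw 20°. I'll move above the square and turn the fingers to its diagonal.

Emit:
servo_tool([
  {"tx":-25,"ty":22,"tz":5,"az":0.06},
  {"tx":-55,"ty":50,"tz":10,"az":0.14},
  {"tx":-85,"ty":76,"tz":15,"az":0.22},
  {"tx":-115,"ty":103,"tz":20,"az":0.3},
  {"tx":-145,"ty":130,"tz":26,"az":0.38},
  {"tx":-175,"ty":157,"tz":32,"az":0.46},
  {"tx":-205,"ty":184,"tz":38,"az":0.54},
  {"tx":-235,"ty":210,"tz":44,"az":0.62},
  {"tx":-265,"ty":237,"tz":50,"az":0.7},
  {"tx":-295,"ty":264,"tz":58,"az":0.78},
  {"tx":-325,"ty":290,"tz":65,"az":0.84},
  {"tx":-350,"ty":313,"tz":70,"az":0.873},
])

```text
schema error: expected keys tx, ty, tz, ax, ay, az, claw
```

Emit:
servo_tool([
  {"claw":87},
  {"claw":87},
  {"claw":87},
])

```text
schema error: expected keys tx, ty, tz, ax, ay, az, claw
```

```bash
python3 - <<'E'
from h import *
s=sense();p=s['tcp_pos'];R=np.array(s['ee_rot']);print(s['time_s'],p,R.round(3),s['joints'],s['gripper_width'])
c=calibration('wrist');print(c)
im=capture('wrist')
def tr(cam):
    r=trace('square',cam);return r[0]
r=recognise('square','wrist')[:1]
H=np.array(c['hand_eye'])
for d in r: 
    t=(H@np.append(d['xyz'],1))[:3];print('rec',d['confidence'],R@t+p)
# project the fitted square outline
q=np.load('q.npy')[1];a=q[2];Rz=np.array([[np.cos(a),-np.sin(a),0],[np.sin(a),np.cos(a),0],[0,0,1]])
def pw(P):
    t=(P-p)@R; k=(t-H[:3,3])@H[:3,:3]
    th=np.arctan2(np.hypot(k[:,0],k[:,1]),k[:,2]);ph=np.arctan2(k[:,1],k[:,0])
    return np.c_[c['cx']+c['fx']*th*np.cos(ph),c['cy']+c['fy']*th*np.sin(ph)]
import itertools
out=np.array([[-115,65,12],[53,65,12],[65,53,12],[65,-115,12],[35,-115,12],[35,35,12],[-115,35,12]])/1000
b=rbar();top=b[b[:,2]>50]/1000;top=top[[0,1,3,2]]
for pts,col in((out,(0,255,0)),(top,(0,0,255))):
    uv=pw(pts@Rz.T+[q[0],q[1],0]);cv2.polylines(im,[uv.round().astype(int)],True,col,1)
cv2.imwrite('pics/w1.png',im)
E
```

```text
0.45 [ 0.26382756 -0.56651298  0.22245064] [[-0.907 -0.422 -0.   ]
 [-0.422  0.907  0.   ]
 [-0.     0.    -1.   ]] [-5.02145608e+01  2.20462064e+01  4.46401748e-01 -3.50777948e-03
 -6.84099999e+01 -1.48183265e+01] 1.0025722832769348
{'fx': 309.70691628693146, 'fy': 309.70691628693146, 'cx': 317.0169672240897, 'cy': 199.02422531685104, 'hand_eye': array([[ 5.15712679e-04, -9.60548908e-01, -2.78110642e-01,
         7.69174517e-02],
       [ 9.99999208e-01,  8.14681421e-04, -9.59434982e-04,
         3.74099415e-04],
       [ 1.14815580e-03, -2.78109927e-01,  9.60548567e-01,
        -1.62353499e-01],
       [ 0.00000000e+00,  0.00000000e+00,  0.00000000e+00,
         1.00000000e+00]])}
```

View pics/w1.png

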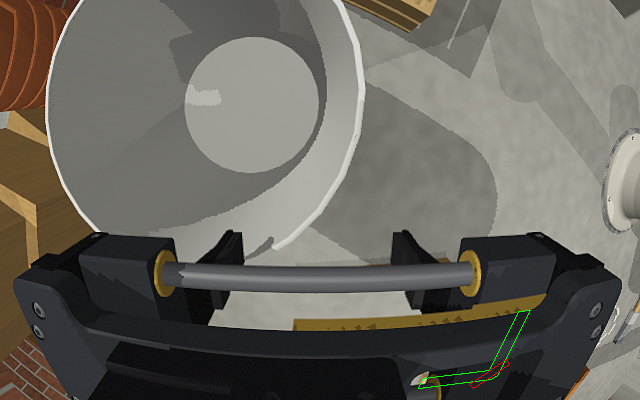

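The moves were refused because every row needs all the keys. The wrist picture shows a pail beside the gripper, with its rim at (360,100) to (280,240), so I'll lift slightly before travelling.

Emit:
servo_tool([
  {"tx":0,"ty":0,"tz":-20,"ax":0,"ay":0,"az":0,"claw":87},
  {"tx":0,"ty":0,"tz":-50,"ax":0,"ay":0,"az":0,"claw":87},
  {"tx":-25,"ty":20,"tz":-70,"ax":0,"ay":0,"az":0.06,"claw":87},
  {"tx":-54,"ty":46,"tz":-70,"ax":0,"ay":0,"az":0.14,"claw":87},
  {"tx":-83,"ty":72,"tz":-70,"ax":0,"ay":0,"az":0.22,"claw":87},
  {"tx":-112,"ty":98,"tz":-70,"ax":0,"ay":0,"az":0.3,"claw":87},
  {"tx":-141,"ty":124,"tz":-70,"ax":0,"ay":0,"az":0.38,"claw":87},
  {"tx":-170,"ty":150,"tz":-65,"ax":0,"ay":0,"az":0.46,"claw":87},
  {"tx":-199,"ty":176,"tz":-50,"ax":0,"ay":0,"az":0.54,"claw":87},
  {"tx":-228,"ty":202,"tz":-35,"ax":0,"ay":0,"az":0.62,"claw":87},
  {"tx":-257,"ty":228,"tz":-20,"ax":0,"ay":0,"az":0.7,"claw":87},
  {"tx":-286,"ty":254,"tz":-5,"ax":0,"ay":0,"az":0.78,"claw":87},
])

```text
time_s: 1.55
tcp_pos: [0.4161, -0.214, 0.2276]
ee_rot: [[-0.94, 0.341, 0.002], [0.341, 0.94, -0.0], [-0.002, 0.0, -1.0]]
wrist_force: [1.0, -0.4, -0.1]
gripper_width: 0.997
gripper_force: 0.0
```

Emit:
servo_tool([
  {"tx":-1,"ty":25,"tz":25,"ax":0,"ay":0,"az":0.05,"claw":87},
  {"tx":-2,"ty":50,"tz":45,"ax":0,"ay":0,"az":0.093,"claw":87},
  {"tx":-4,"ty":75,"tz":65,"ax":0,"ay":0,"az":0.093,"claw":87},
  {"tx":-4,"ty":86.5,"tz":75,"ax":0,"ay":0,"az":0.093,"claw":87},
  {"tx":-4,"ty":86.5,"tz":75,"ax":0,"ay":0,"az":0.093,"claw":87},
  {"tx":-4,"ty":86.5,"tz":75,"ax":0,"ay":0,"az":0.093,"claw":87},
])

```text
time_s: 2.05
tcp_pos: [0.4488, -0.1354, 0.1525]
ee_rot: [[-0.907, 0.422, -0.001], [0.422, 0.907, -0.0], [0.001, -0.001, -1.0]]
wrist_force: [-0.4, -0.4, 0.4]
gripper_width: 0.999
gripper_force: 0.0
```

```bash
python3 - <<'E'
from h import *
s=sense();p=s['tcp_pos'];R=np.array(s['ee_rot']);print(s['time_s'],p,R.round(3),s['joints'],s['gripper_width'])
c=calibration('wrist')
im=capture('wrist');H=np.array(c['hand_eye'])
for d in recognise('square','wrist')[:1]: 
    t=(H@np.append(d['xyz'],1))[:3];print('rec',d['confidence'],R@t+p)
q=np.load('q.npy')[1];a=q[2];Rz=np.array([[np.cos(a),-np.sin(a),0],[np.sin(a),np.cos(a),0],[0,0,1]])
def pw(P):
    t=(P-p)@R; k=(t-H[:3,3])@H[:3,:3]
    th=np.arctan2(np.hypot(k[:,0],k[:,1]),k[:,2]);ph=np.arctan2(k[:,1],k[:,0])
    return np.c_[c['cx']+c['fx']*th*np.cos(ph),c['cy']+c['fy']*th*np.sin(ph)]
out=np.array([[-115,65,12],[53,65,12],[65,53,12],[65,-115,12],[35,-115,12],[35,35,12],[-115,35,12]])/1000
b=rbar();top=b[b[:,2]>50]/1000;top=top[[0,1,3,2]]
for pts,col in((out,(0,255,0)),(top,(255,0,0))):
    uv=pw(pts@Rz.T+[q[0],q[1],0]);cv2.polylines(im,[uv.round().astype(int)],True,col,1)
cv2.imwrite('pics/w2.png',im)
E
```

```text
2.05 [ 0.44877002 -0.13535106  0.15250659] [[-0.907  0.422 -0.001]
 [ 0.422  0.907 -0.   ]
 [ 0.001 -0.001 -1.   ]] [ 3.16079397e+00  1.08241707e+01 -2.66333894e+01  2.10795019e-02
 -5.26029771e+01 -1.18118007e+02] 0.9985797678761723
rec 0.94 [ 0.44128293 -0.11591954  0.012469  ]
```

View pics/w2.png

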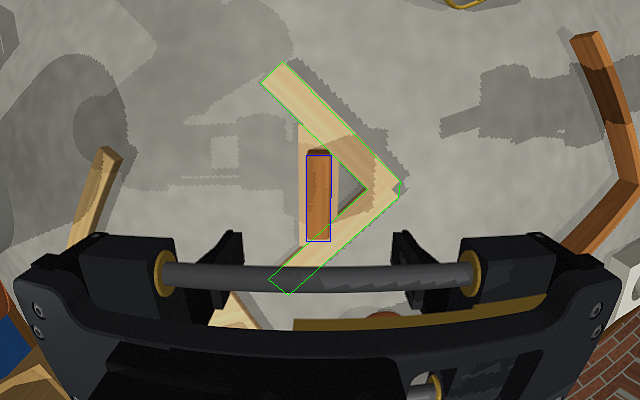

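The overlay agrees with the wrist view: the blue handle outline at (306-331, 155-241) sits on the real handle and the green outline on the legs. I'll descend and grasp.

Emit:
servo_tool([
  {"tx":0,"ty":0,"tz":20,"ax":0,"ay":0,"az":0,"claw":87},
  {"tx":0,"ty":0,"tz":45,"ax":0,"ay":0,"az":0,"claw":87},
  {"tx":0,"ty":0,"tz":70,"ax":0,"ay":0,"az":0,"claw":87},
  {"tx":0,"ty":0,"tz":90,"ax":0,"ay":0,"az":0,"claw":87},
  {"tx":0,"ty":0,"tz":105,"ax":0,"ay":0,"az":0,"claw":87},
  {"tx":0,"ty":0,"tz":116,"ax":0,"ay":0,"az":0,"claw":87},
  {"tx":0,"ty":0,"tz":124,"ax":0,"ay":0,"az":0,"claw":87},
  {"tx":0,"ty":0,"tz":130,"ax":0,"ay":0,"az":0,"claw":87},
  {"tx":0,"ty":0,"tz":130,"ax":0,"ay":0,"az":0,"claw":60},
  {"tx":0,"ty":0,"tz":130,"ax":0,"ay":0,"az":0,"claw":30},
  {"tx":0,"ty":0,"tz":130,"ax":0,"ay":0,"az":0,"claw":5},
  {"tx":0,"ty":0,"tz":130,"ax":0,"ay":0,"az":0,"claw":5},
])

```text
time_s: 3.15
tcp_pos: [0.4494, -0.1358, 0.0234]
ee_rot: [[-0.906, 0.423, 0.002], [0.423, 0.906, 0.0], [-0.002, 0.001, -1.0]]
wrist_force: [-0.6, -0.1, -0.2]
gripper_width: 0.781
gripper_force: 0.0
```

Emit:
servo_tool([
  {"tx":0,"ty":0,"tz":0,"ax":0,"ay":0,"az":0,"claw":5},
  {"tx":0,"ty":0,"tz":0,"ax":0,"ay":0,"az":0,"claw":5},
  {"tx":0,"ty":0,"tz":0,"ax":0,"ay":0,"az":0,"claw":5},
  {"tx":0,"ty":0,"tz":0,"ax":0,"ay":0,"az":0,"claw":5},
  {"tx":0,"ty":0,"tz":0,"ax":0,"ay":0,"az":0,"claw":5},
  {"tx":0,"ty":0,"tz":0,"ax":0,"ay":0,"az":0,"claw":5},
])

```text
time_s: 3.65
tcp_pos: [0.4488, -0.1357, 0.0227]
ee_rot: [[-0.906, 0.423, 0.0], [0.423, 0.906, 0.0], [0.0, 0.0, -1.0]]
wrist_force: [0.3, -1.1, -0.2]
gripper_width: 0.325
gripper_force: 0.0
```

Emit:
servo_tool([
  {"tx":0,"ty":0,"tz":0,"ax":0,"ay":0,"az":0,"claw":5},
  {"tx":0,"ty":0,"tz":0,"ax":0,"ay":0,"az":0,"claw":5},
  {"tx":0,"ty":0,"tz":0,"ax":0,"ay":0,"az":0,"claw":5},
  {"tx":0,"ty":0,"tz":0,"ax":0,"ay":0,"az":0,"claw":5},
  {"tx":0,"ty":0,"tz":-2,"ax":0,"ay":0,"az":0,"claw":5},
  {"tx":0,"ty":0,"tz":-4,"ax":0,"ay":0,"az":0,"claw":5},
  {"tx":0,"ty":0,"tz":-6,"ax":0,"ay":0,"az":0,"claw":5},
  {"tx":0,"ty":0,"tz":-6,"ax":0,"ay":0,"az":0,"claw":5},
])

```text
time_s: 4.32
tcp_pos: [0.4489, -0.1358, 0.029]
ee_rot: [[-0.906, 0.423, 0.0], [0.423, 0.906, -0.0], [-0.0, 0.0, -1.0]]
wrist_force: [-0.5, -0.8, -2.0]
gripper_width: 0.256
gripper_force: 30.0
```

```bash
python3 - <<'E'
from h import *
s=sense();p=s['tcp_pos'];R=np.array(s['ee_rot']);print(s['gripper_width'],s['gripper_force'],s['wrist_force'])
qf=np.load('q.npy')[0];a=qf[2];Rz=np.array([[np.cos(a),-np.sin(a)],[np.sin(a),np.cos(a)]])
for f in(-.1,-.065):
    w=Rz@[f,f]+qf[:2]; d=np.append(w-p[:2],0); print(f,w,(R.T@d*1000).round(1))
print('az',np.arctan2(R[1,1],R[0,1])-(a+np.pi/4), 'diag in tool',R.T@np.append(Rz@[1,1],0))
E
```

```text
0.2556550988287532 29.996270472183824 [-0.52556741 -0.82494956 -2.02748992]
-0.1 [0.5572246  0.17654223] [ 34.  328.8   0. ]
-0.065 [0.58286521 0.21888086] [2.87e+01 3.78e+02 1.00e-01]
az 0.10737313336223475 diag in tool [-1.51556796e-01  1.40606914e+00  3.38041890e-04]
```

The handle is held at 22 mm opening and 30 N, with 2 N of weight. Next I'll carry it to about 50 mm short of the seat along the diagonal.

Emit:
servo_tool([
  {"tx":1,"ty":12,"tz":0,"ax":0,"ay":0,"az":0.01,"claw":5},
  {"tx":4,"ty":38,"tz":0,"ax":0,"ay":0,"az":0.02,"claw":5},
  {"tx":7,"ty":68,"tz":0,"ax":0,"ay":0,"az":0.03,"claw":5},
  {"tx":10,"ty":100,"tz":0,"ax":0,"ay":0,"az":0.04,"claw":5},
  {"tx":14,"ty":133,"tz":0,"ax":0,"ay":0,"az":0.05,"claw":5},
  {"tx":17,"ty":166,"tz":0,"ax":0,"ay":0,"az":0.06,"claw":5},
  {"tx":21,"ty":200,"tz":0,"ax":0,"ay":0,"az":0.07,"claw":5},
  {"tx":24,"ty":233,"tz":0,"ax":0,"ay":0,"az":0.08,"claw":5},
  {"tx":28,"ty":265,"tz":0,"ax":0,"ay":0,"az":0.09,"claw":5},
  {"tx":31,"ty":294,"tz":0,"ax":0,"ay":0,"az":0.1,"claw":5},
  {"tx":33,"ty":317,"tz":0,"ax":0,"ay":0,"az":0.107,"claw":5},
  {"tx":34,"ty":329,"tz":0,"ax":0,"ay":0,"az":0.107,"claw":5},
])

```text
time_s: 5.32
tcp_pos: [0.5583, 0.1795, 0.0286]
ee_rot: [[-0.857, 0.516, 0.001], [0.516, 0.857, 0.001], [-0.001, 0.001, -1.0]]
wrist_force: [0.6, -0.3, -0.3]
gripper_width: 0.252
gripper_force: 30.0
```

Emit:
servo_tool([
  {"tx":0,"ty":0,"tz":2,"ax":0,"ay":0,"az":0,"claw":5},
  {"tx":0,"ty":0,"tz":4,"ax":0,"ay":0,"az":0,"claw":5},
  {"tx":0,"ty":0,"tz":4,"ax":0,"ay":0,"az":0,"claw":5},
])

```text
time_s: 5.57
tcp_pos: [0.5559, 0.1753, 0.0237]
ee_rot: [[-0.855, 0.519, -0.003], [0.519, 0.855, -0.001], [0.002, -0.003, -1.0]]
wrist_force: [0.0, -0.4, -2.2]
gripper_width: 0.249
gripper_force: 30.0
```

```bash
python3 - <<'E'
from h import *
s=sense();p=s['tcp_pos'];R=np.array(s['ee_rot']);print(s['time_s'],p,s['joints'],s['wrist_force'])
c=calibration('wrist');H=np.array(c['hand_eye']);im=capture('wrist')
def pw(P):
    t=(P-p)@R; k=(t-H[:3,3])@H[:3,:3]
    th=np.arctan2(np.hypot(k[:,0],k[:,1]),k[:,2]);ph=np.arctan2(k[:,1],k[:,0])
    return np.c_[c['cx']+c['fx']*th*np.cos(ph),c['cy']+c['fy']*th*np.sin(ph)]
q=np.load('q.npy')[0];a=q[2];Rz=np.array([[np.cos(a),-np.sin(a),0],[np.sin(a),np.cos(a),0],[0,0,1]])
l=np.linspace(-.25,0,26);e=[np.c_[l*0,l,l*0+z] for z in(0,.045)]+[np.c_[l*.92,l*0,l*0+z] for z in(0,.045)]
for P in e: cv2.polylines(im,[pw(P@Rz.T+[q[0],q[1],0]).round().astype(int)],False,(0,255,0),1)
a=np.arctan2(R[1,1],R[0,1])-np.pi/4;Rs=np.array([[np.cos(a),-np.sin(a),0],[np.sin(a),np.cos(a),0],[0,0,1]])
out=np.array([[-115,65,12],[53,65,12],[65,53,12],[65,-115,12]])/1000
cv2.polylines(im,[pw(out@Rs.T+[p[0],p[1],.002]).round().astype(int)],False,(255,0,0),1)
d=np.append(Rz[:2,:2]@[-.065,-.065]+q[:2]-p[:2],0);print('to seat',(R.T@d*1000).round(1),'yaw err',a-q[2])
cv2.imwrite('pics/w3.png',im)
E
```

```text
5.5667 [0.5558934  0.17529723 0.02372744] [ 3.34006071e+01  3.02687555e+01 -1.87093911e+01 -3.74498579e-02
 -4.11952572e+01 -1.54616499e+02] [ 0.02231399 -0.40006825 -2.20826532]
to seat [-0.5 51.3 -0.1] yaw err -0.0007777122404017123
```

View pics/w3.png

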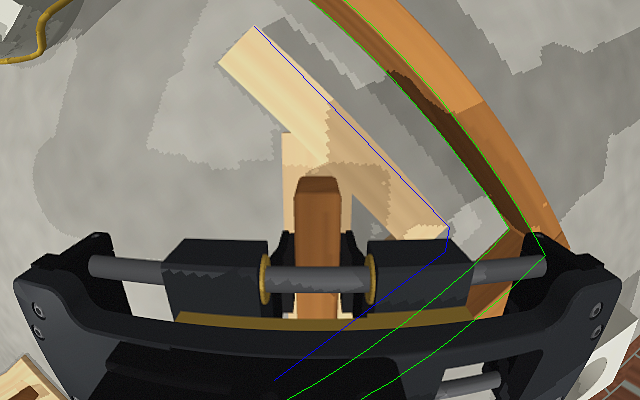

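The outlines match: the blue edge lies on the held square's leg from (255,27) to (450,230), and the green lines on the board's inner face with the corner at (510,230). Now I'll close in gently along tool y.

Emit:
servo_tool([
  {"tx":0,"ty":8,"tz":0,"ax":0,"ay":0,"az":0,"claw":5},
  {"tx":0,"ty":18,"tz":0,"ax":0,"ay":0,"az":0,"claw":5},
  {"tx":0,"ty":28,"tz":0,"ax":0,"ay":0,"az":0,"claw":5},
  {"tx":0,"ty":36,"tz":0,"ax":0,"ay":0,"az":0,"claw":5},
  {"tx":0,"ty":42,"tz":0,"ax":0,"ay":0,"az":0,"claw":5},
  {"tx":0,"ty":46,"tz":0,"ax":0,"ay":0,"az":0,"claw":5},
  {"tx":0,"ty":46,"tz":0,"ax":0,"ay":0,"az":0,"claw":5},
  {"tx":0,"ty":46,"tz":0,"ax":0,"ay":0,"az":0,"claw":5},
])

```text
time_s: 6.28
tcp_pos: [0.5809, 0.2162, 0.0244]
ee_rot: [[-0.856, 0.518, -0.0], [0.518, 0.856, -0.0], [0.0, -0.0, -1.0]]
wrist_force: [0.1, -0.1, -2.0]
gripper_width: 0.252
gripper_force: 30.0
```

Emit:
servo_tool([
  {"tx":0,"ty":1,"tz":0,"ax":0,"ay":0,"az":0,"claw":5},
  {"tx":0,"ty":2,"tz":0,"ax":0,"ay":0,"az":0,"claw":5},
  {"tx":0,"ty":3,"tz":0,"ax":0,"ay":0,"az":0,"claw":5},
  {"tx":0,"ty":4,"tz":0,"ax":0,"ay":0,"az":0,"claw":5},
  {"tx":0,"ty":4,"tz":0,"ax":0,"ay":0,"az":0,"claw":5},
])

```text
time_s: 6.7
tcp_pos: [0.5816, 0.2176, 0.0242]
ee_rot: [[-0.856, 0.518, -0.004], [0.518, 0.856, -0.004], [0.002, -0.005, -1.0]]
wrist_force: [-1.8, -4.8, -0.8]
gripper_width: 0.253
gripper_force: 30.0
```

Both boards are now pushing back (about 3 N and 4 N in the frame's axes). I'll press harder and hold.

Emit:
servo_tool([
  {"tx":0,"ty":1,"tz":0,"ax":0,"ay":0,"az":0,"claw":5},
  {"tx":0,"ty":2,"tz":0,"ax":0,"ay":0,"az":0,"claw":5},
  {"tx":0,"ty":3,"tz":0,"ax":0,"ay":0,"az":0,"claw":5},
  {"tx":0,"ty":4,"tz":0,"ax":0,"ay":0,"az":0,"claw":5},
  {"tx":0,"ty":4,"tz":0,"ax":0,"ay":0,"az":0,"claw":5},
  {"tx":0,"ty":4,"tz":0,"ax":0,"ay":0,"az":0,"claw":5},
  {"tx":0,"ty":4,"tz":0,"ax":0,"ay":0,"az":0,"claw":5},
])

```text
time_s: 7.28
tcp_pos: [0.5816, 0.2178, 0.0238]
ee_rot: [[-0.855, 0.518, -0.01], [0.518, 0.855, -0.009], [0.004, -0.013, -1.0]]
wrist_force: [-4.1, -11.5, 1.9]
gripper_width: 0.252
gripper_force: 30.0
```

Emit:
servo_tool([
  {"tx":0,"ty":0,"tz":0,"ax":0,"ay":0,"az":0,"claw":5},
  {"tx":0,"ty":0,"tz":0,"ax":0,"ay":0,"az":0,"claw":5},
  {"tx":0,"ty":0,"tz":0,"ax":0,"ay":0,"az":0,"claw":5},
  {"tx":0,"ty":0,"tz":0,"ax":0,"ay":0,"az":0,"claw":5},
])

```text
time_s: 7.62
tcp_pos: [0.5816, 0.2178, 0.0238]
ee_rot: [[-0.855, 0.518, -0.01], [0.518, 0.855, -0.009], [0.004, -0.013, -1.0]]
wrist_force: [-3.7, -11.9, 3.0]
gripper_width: 0.249
gripper_force: 30.0
```

Steady force of about 6 N and 11 N on the two boards, held for over 0.4 s. I'll relax the press, set the square down, open and rise.

Emit:
servo_tool([
  {"tx":0,"ty":-2,"tz":0,"ax":0,"ay":0,"az":0,"claw":5},
  {"tx":0,"ty":-4,"tz":0.5,"ax":0,"ay":0,"az":0,"claw":5},
  {"tx":0,"ty":-6,"tz":1,"ax":0,"ay":0,"az":0,"claw":5},
  {"tx":0,"ty":-6,"tz":1,"ax":0,"ay":0,"az":0,"claw":5},
  {"tx":0,"ty":-6,"tz":1,"ax":0,"ay":0,"az":0,"claw":40},
  {"tx":0,"ty":-6,"tz":1,"ax":0,"ay":0,"az":0,"claw":60},
  {"tx":0,"ty":-6,"tz":1,"ax":0,"ay":0,"az":0,"claw":60},
  {"tx":0,"ty":-6,"tz":1,"ax":0,"ay":0,"az":0,"claw":60},
  {"tx":0,"ty":-6,"tz":1,"ax":0,"ay":0,"az":0,"claw":60},
  {"tx":0,"ty":-6,"tz":1,"ax":0,"ay":0,"az":0,"claw":60},
  {"tx":0,"ty":-6,"tz":1,"ax":0,"ay":0,"az":0,"claw":60},
  {"tx":0,"ty":-6,"tz":1,"ax":0,"ay":0,"az":0,"claw":60},
])

```text
time_s: 8.62
tcp_pos: [0.5822, 0.2179, 0.0237]
ee_rot: [[-0.856, 0.518, 0.0], [0.518, 0.856, 0.0], [-0.0, 0.0, -1.0]]
wrist_force: [0.3, 0.2, 0.8]
gripper_width: 0.674
gripper_force: 0.0
```

Emit:
servo_tool([
  {"tx":0,"ty":0,"tz":-6,"ax":0,"ay":0,"az":0,"claw":60},
  {"tx":0,"ty":0,"tz":-16,"ax":0,"ay":0,"az":0,"claw":60},
  {"tx":0,"ty":0,"tz":-30,"ax":0,"ay":0,"az":0,"claw":60},
  {"tx":0,"ty":0,"tz":-50,"ax":0,"ay":0,"az":0,"claw":60},
  {"tx":0,"ty":0,"tz":-75,"ax":0,"ay":0,"az":0,"claw":60},
  {"tx":0,"ty":0,"tz":-105,"ax":0,"ay":0,"az":0,"claw":60},
  {"tx":0,"ty":0,"tz":-130,"ax":0,"ay":0,"az":0,"claw":60},
  {"tx":0,"ty":0,"tz":-150,"ax":0,"ay":0,"az":0,"claw":60},
  {"tx":0,"ty":0,"tz":-150,"ax":0,"ay":0,"az":0,"claw":60},
  {"tx":0,"ty":0,"tz":-150,"ax":0,"ay":0,"az":0,"claw":60},
])

```text
time_s: 9.45
tcp_pos: [0.5827, 0.2182, 0.1763]
ee_rot: [[-0.856, 0.518, 0.004], [0.518, 0.856, 0.003], [-0.002, 0.004, -1.0]]
wrist_force: [0.5, -0.6, -0.3]
gripper_width: 0.689
gripper_force: 0.0
```

```bash
python3 - <<'E'
from h import *
s=sense();print(s['time_s'],s['tcp_pos'],s['wrist_force'])
cv2.imwrite('pics/w4.png',capture('wrist'))
E
```

```text
9.45 [0.5827219  0.21821725 0.17626545] [ 0.54205319 -0.56666526 -0.3292504 ]
```

View pics/w4.png

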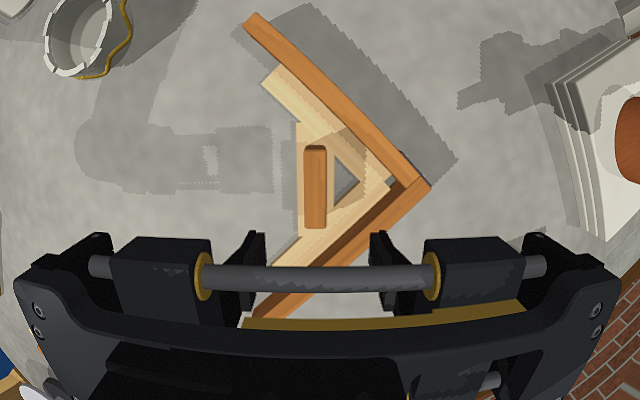

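The square lies flat and snug in the corner: its clipped tip is at (390,180) against the boards meeting near (405,180), and its edges run along both boards. The gripper is clear, so I'm handing in.

```bash
python3 -c "
from station import *
print(finish_job())"
```

```text
the job is handed in; nothing more can be done
None
```

I pressed the square into the frame corner (about 6 N on one board and 11 N on the other, for over 0.4 s), then released it lying flat and snug, never went near the float, and handed the job in at about 9.5 s; no verdict came back.

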